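Switch on the microscope lamp at its guarded toggle

ROBOT

A 6-joint arm with a two-finger parallel gripper is mounted at the origin on the work surface. World frame = base frame: x ahead of the robot, y to its left, z up, the work surface at z = 0. Lengths are in m, angles in rad, forces in N, time in s.
With the tool pointing down it reaches from about 0.3 to 0.75 m from the base axis. Payload 8.5 kg.
Tool frame: the origin (TCP) lies at the very end of the fingers, on their centre line; the grasp point (between the pads) lies 19 mm behind it (manip.hold_point_z is the distance from the TCP to the grasp point, in m); z points along the fingers, y is the direction in which the jaws open and shut (so a half turn about z gives the same grasp; the last joint's range is limited). The gripper opens to 85 mm and grips with 20 to 120 N. Pads are 22 mm wide; open, the fingers measure 114 mm over their backs; the gripper's body (76 mm by 85 mm) begins 54 mm behind the grasp point. The pads swing forward as they close: fully open they stand 13 mm farther back than shut.
Start: joints at [1.052, 0.381, 1.297, -0, 1.464, -0.215], TCP at [0.165, 0.525, 0.231] pointing down, gripper open.
Joint ranges: [-3.11, 3.11], [-0.89, 2.33], [0.22, 2.48], [-1.42, 4.56], [0.17, 2.85], [-2.88, 2.88]. Speed limits (rad/s): [2.39, 2.39, 3.14, 3.14, 3.14, 3.14].

INTERFACE

Orientations are given as [roll, pitch, yaw] about the fixed x, y, z axes, in that order (R = Rz(yaw) Ry(pitch) Rx(roll)).
In Python, from workcell import manip gives the robot as it stands. Calls block until the motion is done:
- manip.goto(position, orientation): joint-space move of the TCP to a pose.
- manip.line_to(position, ori=None, v=0.15): straight line of the TCP; ori=None keeps the orientation; v is the mean speed in m/s.
- manip.goto_joints(angles): joint-space move.
- manip.move_gripper(opening): finger opening in m; the grip force is fixed at half the most; returns when the fingers have stopped.
- manip.wait(seconds).
- manip.inverse_kinematics(position, orientation): joint angles nearest the present ones, or None.
- manip.get_obs(): the state.
- manip.get_image(name): name is "scene" or "top" or "wrist"; returns (picture, depth): 384x512x3 uint8, red, green, blue; 384x512 float32, m along the optical axis (not along the pixel's ray), 0 where there is no reading.
- manip.calibration(name): a dict with "vertical_fov" (degrees; the focal length in pixels is half the picture's height over the tangent of half this angle, whatever the lens; pixels are square), "cx", "cy" (the principal point, pixels), "extrinsics" (4x4, takes a point from camera to world coordinates); the wrist camera has in their place "hand_eye" (4x4, takes a point from camera to tool coordinates, whose origin is the TCP and whose axes are the flange's). Camera axes: x right, y down, z forward; pixel columns grow to the right and rows downward; lengths in m; the calibration is good to about 2 mm. A picture is of the moment at which its call begins: read the wrist's pose just before it. calibration takes no time and is no camera call.
A pose or a line that the arm cannot do raises manip.Unreachable and nothing moves.
- manip.hand_in(): hands the job in, once; it reports no verdict.
The state is a dict: "t": time; "q": joint angles; "qd": joint speeds; "joint_torque": joint torques, N m; "position": TCP position; "tool_rot": TCP orientation; "wrist_force": force on the tool from outside, world axes, zero at the start; "ft_torque": the same for the moment, N m; "width": finger opening in m.
Only numpy, scipy, OpenCV 4.12 (cv2) and the standard library are available. Lean on these libraries where they do the work, as an engineer would, in place of code of your own. Each camera call takes 0.05 s, during which the arm holds its last target. There are 200 camera calls.

TASK

Switch on the microscope's lamp at the white supply box: lift the clear hinged guard by the lip at its front with the back of a finger, push the toggle under it over to the far side so that it clicks across, then draw the finger out and let the guard drop shut. Work gently with the outside of the fingers, and grasp, lift off or carry nothing: the box stays where it stands, the small unguarded toggle and the round dial stay as they are, and everything else on the bench is left alone.

Things in the scene. Friction and masses are not known exactly. Their poses are not given: they have to be found in the camera images.
- lamp_box: White lamp supply box, 200 deep (x) x 240 wide (y) x 72 mm high, 3.2 kg, loose on rubber feet. Origin: centre of underside; x from its front (facing the robot) to its back, y left, z up. Vertical front face at x = -100 mm. On its flat top (the panel, z = 72 mm), near the front: guarded toggle at left (y = +55 mm), small plain toggle (x = -45, y = -20 mm), dial at right (x = -45, y = -80 mm).
- guard: Clear cover with grey frame over the main toggle: 66 mm wide, 60 long, top 48 mm above the panel. Its front apron, flush with the box's front face, ends 16 mm above the panel; a grey lip sticks out there. Origin: middle of its hinge pin, low at its rear; axes as the box's when shut.
- guard_angle (a joint): How far the guard is lifted about its hinge pin (along the box's y): 0 rad shut, up to 1.3 as its front is lifted up and back. A light spring closes it from every angle: about 1 N at the lip holds it up; let go, it drops shut.
- guard_lip (a point): Middle of the outer edge of the guard's lip, a 3 mm plate 60 mm wide that slopes outward and up at 34 degrees from the foot of the apron. Moves with the guard. Shut, this edge is 72 mm in front of the hinge pin, 16 mm in front of the box's front face and 29 mm above the panel; under the lip there is nothing down to the bench.
- guard_hinge (a point): Middle of the guard's hinge pin, 8 mm above the panel, 55 mm behind the front face.
- toggle: Main toggle under the guard: a steel lever with a round black end that swings about an axis along the box's y. Origin: its pivot.
- toggle_angle (a joint): Angle of the main toggle, which snaps between two positions: 0 rad = off, leaning 20 degrees to the front (to the robot); 0.7 rad = on, leaning 20 degrees to the back. About 3 N at its end moves it; past the middle (0.35 rad) it snaps over by itself.
- toggle_tip (a point): Centre of the toggle's round end (13 mm diameter; the stem below is 9 mm). 36 mm from the toggle's pivot; about 36 mm above the panel at either end of its travel, 12 mm in front of the pivot when off. Moves with the toggle.
- toggle_pivot (a point): Pivot of the toggle, 2 mm above the panel, 25 mm behind the box's front face, 30 mm in front of the hinge pin. A bush of 8 mm radius stands 6 mm high around it. It is midway between two fixed upright steel cheeks, 64 mm apart inside and 36 mm high, from 7 mm behind the front face back past the pin; the guard lies over them.
- fan_toggle (a joint): Small plain toggle without a guard, 17 mm long, in the middle of the panel: 0 rad leaning to the front, 0.7 rad to the back. To be left as it is.
- petri: Closed petri dish, 90 mm diameter, 16 mm high, lying on the bench in front of the box. Origin: centre of underside.
- marker: Marker pen with a black cap lying on the bench, 132 mm long (along its x), 17 mm thick. Origin: under its middle.
- pen_cup: Grey cup of pens, 76 mm diameter, cup 95 mm high, pens up to 155 mm, standing beside the box. Origin: centre of underside.
- slide_box: Flat grey slide box, 95 x 80 x 28 mm, lying beside the box. Origin: centre of underside.
- oil_bottle: Small brown bottle with a black cap, 30 mm diameter, 62 mm high, standing on top of the supply box at the right rear. Origin: centre of underside.
- tweezers: Steel tweezers lying on the bench in front of the box, 120 mm long (along x), 14 mm wide, 7 mm high. Origin: under the middle.
- dial_mark (a point): White mark at the rim of the top of the round black dial (38 mm diameter, 22 mm high) at the right of the panel; it goes round as the dial is turned. To be left as it is.

How it is judged:
By the outcome, as a careful person would: the job done as asked, in the order asked, and still so for the second after the job is handed in, with the robot touching nothing.
It also fails if it takes over 38 s, if anything falls off the work surface, if the arm or the gripper's body presses on something with over 40 N, if the wrist force passes 120 N, or if a joint passes its speed limit or range.

## Working session

There is one attempt and no reset: what is moved stays moved. The work goes in short steps, each a Python script; the robot and the scene stay as the last script left them, time stands still between calls to the robot, and variables do not carry over. Pictures are saved under pics/ and viewed, about 8 in all and at most 12, crops included, and the job is handed in when it is done.

```bash
mkdir -p pics; ls; python3 - <<'E'
from workcell import manip
import cv2, numpy as np
for n in ("scene","top"):
    p,d=manip.get_image(n); cv2.imwrite(f"pics/{n}.png",p[:,:,::-1]); np.save(f"pics/{n}.npy",d)
    print(n,manip.calibration(n))
print(manip.calibration("wrist")); print(manip.get_obs())
E
```

```text
pics
scene {'vertical_fov': 51.22005859569628, 'cx': 258.59475319044225, 'cy': 187.80436727207322, 'extrinsics': array([[ 0.388975  ,  0.63141659, -0.670829  ,  1.26621262],
       [ 0.92105828, -0.25175629,  0.29710337, -0.25359131],
       [ 0.01871057, -0.73343839, -0.67949838,  0.76989138],
       [ 0.        ,  0.        ,  0.        ,  1.        ]])}
top {'vertical_fov': 54.44357963277782, 'cx': 259.60383062800065, 'cy': 199.65074266376172, 'extrinsics': array([[-0.2154472 , -0.95501639,  0.20377978,  0.43212508],
       [-0.97649742,  0.21196962, -0.03900862,  0.05099823],
       [-0.00594125, -0.20739473, -0.9782393 ,  0.88623406],
       [ 0.        ,  0.        ,  0.        ,  1.        ]])}
{'vertical_fov': 61.466403442718764, 'cx': 252.58808123741287, 'cy': 190.1856196702103, 'hand_eye': array([[ 5.58895929e-04, -9.62371252e-01, -2.71737485e-01,
         6.88973811e-02],
       [ 9.99999710e-01,  3.97171677e-04,  6.50146456e-04,
         2.42849645e-04],
       [-5.17755826e-04, -2.71737769e-01,  9.62371195e-01,
        -1.41664539e-01],
       [ 0.00000000e+00,  0.00000000e+00,  0.00000000e+00,
         1.00000000e+00]])}
{'t': 0.1, 'q': array([ 1.05167253e+00,  3.81143456e-01,  1.29816328e+00,  1.97828192e-05,
        1.46358245e+00, -2.15309316e-01]), 'qd': array([-0.00012711, -0.00013358, -0.00178665, -0.0003475 , -0.00051632,
        0.00063772]), 'joint_torque': array([ 3.36637750e-03, -4.49227417e+01, -2.31656277e+01, -2.35928528e-04,
        3.71790185e-03,  3.19213268e-05]), 'position': array([0.16441171, 0.52458368, 0.23077286]), 'tool_rot': array([-3.14033026e+00, -2.96216172e-04,  2.83777586e+00]), 'wrist_force': array([ 0.63490019, -0.23764825,  0.33022915]), 'ft_torque': array([-0.01644458, -0.02679027,  0.03716738]), 'width': 0.08510321767112836}
```

View pics/scene.png

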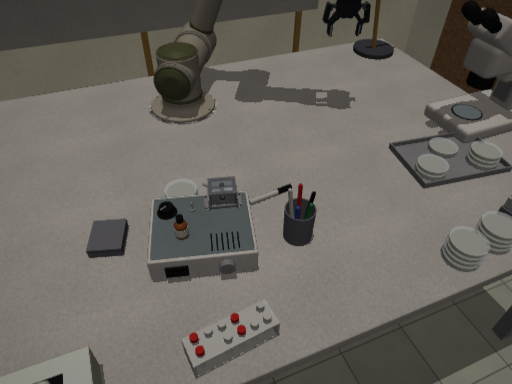

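View pics/top.png

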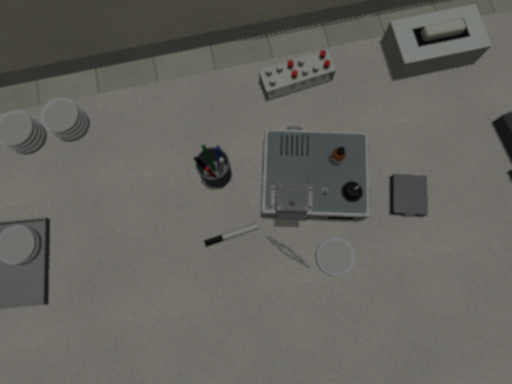

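The scene view shows the box from behind, with the guard at about (222,190). The top view shows the box top with corners near (267,131), (366,133), (368,215) and (262,214), the guard at (292,200), the tweezers at (288,250) and the petri dish at (335,256).

```bash
cat > h.py <<'E'
import numpy as np
from workcell import manip
from scipy.spatial.transform import Rotation as R
def toolT():
    o=manip.get_obs(); T=np.eye(4); T[:3,:3]=R.from_euler('xyz',o['tool_rot']).as_matrix(); T[:3,3]=o['position']; return T
def ray(c,E,u,v):
    f=192/np.tan(np.radians(c['vertical_fov']/2)); return E[:3,:3]@np.array([(u-c['cx'])/f,(v-c['cy'])/f,1])
def onz(c,E,u,v,z):
    d=ray(c,E,u,v); return E[:3,3]+d*(z-E[2,3])/d[2]
def proj(c,E,p):
    f=192/np.tan(np.radians(c['vertical_fov']/2)); q=np.linalg.inv(E)@np.append(p,1); return q[:2]/q[2]*f+[c['cx'],c['cy']]
E
python3 - <<'E'
import cv2
from h import *
c=manip.calibration('top');E=c['extrinsics']
for u,v,z in [(267,131,.072),(366,133,.072),(368,215,.072),(262,214,.072),(335,256,.016),(288,250,.005),(232,235,.01),(214,168,.095)]: print(u,v,onz(c,E,u,v,z).round(3))
p=cv2.imread('pics/top.png'); cv2.imwrite('pics/topc.png',cv2.resize(p[120:280,200:380],None,fx=4.4,fy=3.7*4.4/3.7*0.85,interpolation=cv2.INTER_CUBIC))
E
```

```text
267 131 [ 0.757 -0.033  0.072]
366 133 [ 0.702 -0.256  0.072]
368 215 [ 0.516 -0.208  0.072]
262 214 [0.569 0.02  0.072]
335 256 [ 0.446 -0.125  0.016]
288 250 [ 0.483 -0.023  0.005]
232 235 [0.546 0.098 0.01 ]
214 168 [0.689 0.102 0.095]
```

```bash
cat >> h.py <<'E'
def ori(psi,al,s=1):
    f=np.array([np.cos(psi),np.sin(psi),0]);u=np.array([0,0,1.])
    z=np.cos(al)*f-np.sin(al)*u; y=s*(np.sin(al)*f+np.cos(al)*u)
    return R.from_matrix(np.c_[np.cross(y,z),y,z]).as_euler('xyz')
class Box:
    def __init__(s,c,psi): s.c=np.array(c); s.psi=psi; s.M=R.from_euler('z',psi).as_matrix()
    def w(s,x,y,z): return np.array([s.c[0],s.c[1],0])+s.M@np.array([x,y,z])   # box -> world
    def hinge(s,x,z): return s.w(-.045+x,.055,.080+z)                          # hinge plane coords
E
python3 - <<'E'
from h import *
import cv2
b=Box((.636,-.119),-.232)
for s in (1,-1):
  for al in (10,20,30,40):
    o=ori(b.psi,np.radians(al),s)
    print(s,al,o.round(2),[None if q is None else np.round(q,2) for q in (manip.inverse_kinematics(b.hinge(*p),o) for p in((-.03,.03),(-.08,-.01),(-.2,.08)))])
E
```

```text
1 10 [1.75 0.   1.34] [None, None, None]
1 20 [1.92 0.   1.34] [None, None, None]
1 30 [ 2.09 -0.    1.34] [None, None, None]
1 40 [2.27 0.   1.34] [None, None, array([-0.4 ,  0.1 ,  2.38,  2.57,  0.23, -2.69])]
-1 10 [-1.75  0.   -1.8 ] [array([-0.33,  0.77,  2.27,  3.04,  1.3 ,  0.01]), array([-0.35,  0.99,  2.42,  3.02,  1.67, -0.03]), None]
-1 20 [-1.92  0.   -1.8 ] [array([-0.33,  0.63,  2.22,  3.03,  0.93,  0.04]), array([-0.35,  0.8 ,  2.38,  3.03,  1.26, -0.01]), None]
-1 30 [-2.09  0.   -1.8 ] [array([-0.33,  0.52,  2.14,  2.99,  0.56,  0.08]), array([-0.34,  0.63,  2.31,  3.01,  0.85,  0.03]), None]
-1 40 [-2.27 -0.   -1.8 ] [array([-0.32,  0.44,  2.03,  2.83,  0.22,  0.25]), array([-0.33,  0.51,  2.21,  2.97,  0.45,  0.09]), array([-0.4 ,  0.1 ,  2.38,  2.57,  0.23,  0.45])]
```

View pics/topc.png

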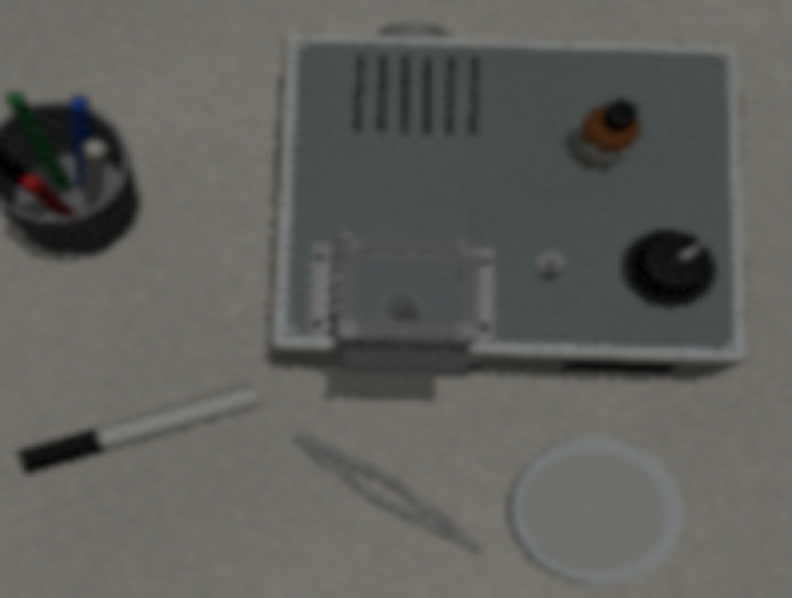

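The crop shows the guard's lip facing the robot at crop (405,360), the small toggle at (550,263), and the tweezers and petri dish well in front of the box and low on the bench. The box yaw is about -13°. I'll take a closer wrist view next.

```bash
python3 - <<'E'
from h import *
import cv2
b=Box((.636,-.119),-.232)
manip.move_gripper(0.0)
manip.goto_joints([-.36,.1,1.5,3.0,.9,0])
print(manip.get_obs()['t'],manip.get_obs()['position'],manip.get_obs()['width'])
for al,x,z in [(30,-.17,.10),(30,-.16,.12),(30,-.14,.12),(35,-.14,.12),(30,-.13,.10),(30,-.12,.10),(30,-.11,.08)]:
    o=ori(b.psi,np.radians(al),-1)
    try: manip.goto(b.hinge(x,z),o)
    except manip.Unreachable: continue
    print(al,x,z);break
manip.wait(.2)
T=toolT(); p,d=manip.get_image('wrist'); ob=manip.get_obs()
np.savez('pics/w1.npz',T=T,d=d); cv2.imwrite('pics/w1.png',cv2.resize(p[:,:,::-1],(800,600),interpolation=cv2.INTER_CUBIC))
print(ob['t'],ob['position'],ob['q'].round(2),ob['wrist_force'])
c=manip.calibration('wrist');E=T@c['hand_eye']
for q in [(-.1,.12,.072),(-.1,-.12,.072),(-.1,.12,0.01),(-.116,.055,.101)]: print(q,proj(c,E,b.w(*q))*800/512)
E
```

```text
3.8833 [ 0.58227059 -0.06276076  0.74617208] 0.00034340662997524166
30 -0.17 0.1
6.1667 [ 0.43956271 -0.01610695  0.1801557 ] [-0.39  0.17  2.4   2.84  0.49  0.18] [ 0.31675524 -1.28189986 -0.6206222 ]
(-0.1, 0.12, 0.072) [450.94945286 372.81314386]
(-0.1, -0.12, 0.072) [465.27830474 -63.6838905 ]
(-0.1, 0.12, 0.01) [523.51282372 354.31482421]
(-0.116, 0.055, 0.101) [428.73128329 284.80235176]
```

View pics/w1.png

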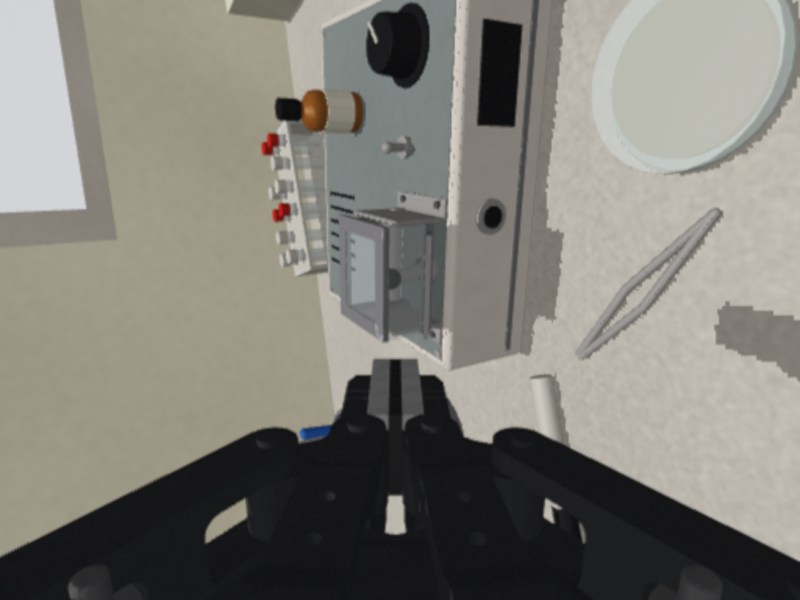

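The wrist view shows the front-left top corner at (447,368), where I predicted (451,373). The lip is at about (428,280), the toggle's black end at (393,278) and the front face at x 450-520. I'll refine the pose from the depth readings on the front face.

```bash
python3 - <<'E'
from h import *
import cv2
z=np.load('pics/w1.npz');T=z['T'];d=z['d'];c=manip.calibration('wrist');E=T@c['hand_eye']
b=Box((.636,-.119),-.232)
f=192/np.tan(np.radians(c['vertical_fov']/2))
v,u=np.mgrid[:384,:512]; P=np.stack([(u-c['cx'])/f*d,(v-c['cy'])/f*d,d],-1)@E[:3,:3].T+E[:3,3]
B=(P-b.w(0,0,0))@b.M   # nominal box coords
def reg(x0,x1,y0,y1): s=1.5625; return B[int(y0/s):int(y1/s),int(x0/s):int(x1/s)].reshape(-1,3)
F=np.r_[reg(465,505,250,335),reg(460,475,20,190)]
F=F[np.abs(F[:,0]+.1)<.02]; A=np.c_[np.ones(len(F)),F[:,1:]]; k=np.linalg.lstsq(A,F[:,0],rcond=None)[0]; print('front x=',k,len(F),F[:,1].min(),F[:,1].max(),np.std(A@k-F[:,0]))
print('panel z',np.median(reg(370,390,175,195),0))
near=(np.abs(B[...,0]+.1)<.012)&(B[...,2]>.02)&(B[...,2]<.065)
Y=B[...,1][near]; print('face y pct',np.percentile(Y,[0.5,99.5,100]))
G=B[(np.abs(B[...,1]-.055)<.045)&(B[...,2]>.078)&(B[...,2]<.14)&(B[...,0]>-.14)&(B[...,0]<-.03)]
print('guard pct x',np.percentile(G[:,0],[.5,2,98]),'y',np.percentile(G[:,1],[.5,99.5]),'z',np.percentile(G[:,2],[2,99]))
p=cv2.imread('pics/w1.png')[190:390,310:540]; cv2.imwrite('pics/w1c.png',cv2.resize(p,None,fx=3,fy=3,interpolation=cv2.INTER_CUBIC))
E
```

```text
front x= [-0.09684509  0.01853557 -0.00296869] 2486 -0.08342631590160215 0.10334091085882222 0.0006814889238698475
panel z [-0.00414818  0.00684998  0.07207677]
face y pct [-0.09549702  0.11962123  0.12193861]
guard pct x [-0.11380302 -0.1126724  -0.04054682] y [0.02171458 0.09065219] z [0.08563911 0.12042264]
```

View pics/w1c.png

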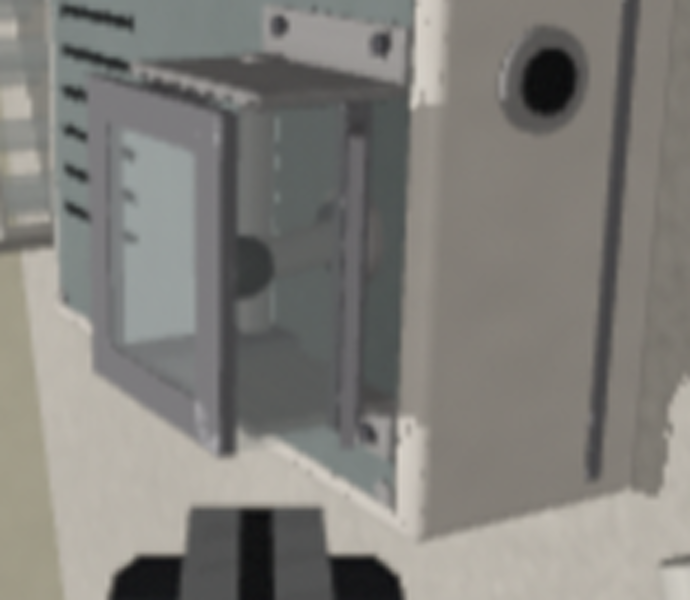

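```bash
python3 - <<'E'
from h import *
z=np.load('pics/w1.npz');d=z['d'];c=manip.calibration('wrist');H=c['hand_eye']
f=192/np.tan(np.radians(c['vertical_fov']/2))
for v in range(228,262,3):
    print(v,end=' ')
    for u in (225,229,235,240,246,252,258,264,270,276,282):
        D=d[v,u]; p=H[:3,:3]@(np.array([(u-c['cx'])/f,(v-c['cy'])/f,1])*D)+H[:3,3]
        print((p*1000).round().astype(int) if D<.25 else '-',end=' ')
    print()
E
```

```text
228 - - - - - - - - - - - 
231 - - - [11 -5 -6] [10 -2 -5] [10  1 -6] [10  3 -5] [10  6 -5] - - - 
234 - - - [10 -5 -9] [11 -2 -9] [10  1 -9] [ 11   3 -10] [11  6 -9] - - - 
237 - - - [ 10  -5 -12] [ 10  -2 -12] [ 11   1 -13] [ 10   3 -12] [ 10   6 -12] - - - 
240 - [  6 -10  -6] [ 7 -7 -7] [ 11  -5 -16] [ 10  -2 -15] [ 11   1 -16] [ 11   3 -16] [ 11   6 -16] [ 7  9 -7] [ 6 12 -6] - 
243 [  7 -11 -11] [  6 -10  -9] [ 6 -7 -8] [ 10  -4 -18] [ 10  -2 -18] [ 11   1 -19] [ 11   3 -19] [ 11   6 -19] [  7   9 -11] [ 6 11 -9] - 
246 [  6 -11 -13] [  7  -9 -13] [  7  -7 -14] [ 11  -4 -22] [ 10  -2 -21] [ 11   1 -23] [ 11   3 -22] [ 10   6 -20] [  7   8 -13] [  6  11 -12] [  7  14 -13] 
249 [  6 -11 -15] [  7  -9 -17] [  6  -7 -16] [ 11  -4 -25] [ 11  -2 -24] [ 10   1 -24] [ 11   3 -25] [ 10   5 -24] [  7   8 -16] [  7  11 -16] [  7  13 -16] 
252 [  7 -11 -19] [  7  -9 -19] [  6  -7 -18] [ 11  -4 -27] [ 10  -2 -26] [ 10   1 -26] [ 10   3 -26] [ 10   5 -27] [  7   8 -19] [  7  11 -19] [  7  13 -19] 
255 [  5 -11 -19] [  6  -9 -20] [  6  -6 -21] [ 10  -4 -29] [ 11  -2 -29] [ 10   1 -29] [ 11   3 -30] [ 10   5 -29] [  7   8 -22] [  6  10 -21] [  6  13 -20] 
258 [  6 -10 -23] [  7  -9 -25] [  6  -6 -23] [ 10  -4 -31] [ 11  -2 -32] [ 11   1 -33] [ 11   3 -32] [ 10   5 -31] [  6   8 -24] [  8  10 -26] [  6  13 -23] 
261 [  6 -10 -26] [  6  -9 -26] [ 11  -6 -34] [ 11  -4 -34] [ 11  -2 -35] [ 11   1 -34] [ 11   3 -34] [ 11   5 -35] [ 10   7 -34] [  7  10 -27] [  7  12 -27]
```

Box correction: front face about 4 mm farther back at the guard, and yaw -0.2505. Next I go under the lip and lift.

```bash
cat >> h.py <<'E'
_n=Box((.636,-.119),-.232); _psi=-.2505
_M=R.from_euler('z',_psi).as_matrix()
_c=_n.w(-.0946,.1205,0)-_M@np.array([-.1,.12,0])
b=Box(_c[:2],_psi); O=ori(_psi,np.radians(20),-1)
def rep(tag=''):
    o=manip.get_obs(); h=b.M.T@(o['position']-b.hinge(0,0)); print(tag,round(o['t'],2),'TCP hinge mm',(h*1000).round(1),'F box',(b.M.T@o['wrist_force']).round(2)); 
E
python3 - <<'E'
from h import *
import cv2
print(b.c)
for p in [(-.115,.02),(-.10,-.012),(-.095,-.012),(-.088,-.012),(-.07,-.01),(-.05,.033),(-.026,.033)]: print(p,manip.inverse_kinematics(b.hinge(*p),O))
for x in (-.1,-.095,-.09):
    try: manip.line_to(b.hinge(x,-.012),O,v=.12); break
    except manip.Unreachable as e: print(x,e)
rep('pre'); 
E
```

```text
[ 0.63877262 -0.121021  ]
(-0.115, 0.02) [-0.33881698  0.71702536  2.46047329  3.05435809  1.25749828 -0.00332833]
(-0.1, -0.012) [-0.33358093  0.83072197  2.42897797  3.06139148  1.33944541 -0.01004623]
(-0.095, -0.012) [-0.33197308  0.82200608  2.41300489  3.06245995  1.31484824 -0.00784732]
(-0.088, -0.012) [-0.32982546  0.81111958  2.39102816  3.06383626  1.28209902 -0.00500264]
(-0.07, -0.01) [-3.24796499e-01  7.81778985e-01  2.33562159e+00  3.06661478e+00
  1.19760574e+00  1.92828565e-03]
(-0.05, 0.033) [-0.31991563  0.62209623  2.25727324  3.06195839  0.96022349  0.02194686]
(-0.026, 0.033) [-0.31485118  0.62285047  2.1902789   3.06400534  0.89407224  0.02661152]
pre 7.43 TCP hinge mm [-100.2   -0.   -11.5] F box [ 0.69 -0.04 -0.06]
```

```bash
python3 - <<'E'
from h import *
import cv2
manip.line_to(b.hinge(-.069,-.011),O,v=.06); rep('under')
for p in [(-.0676,-.001),(-.0655,.008),(-.062,.0165),(-.0575,.025),(-.052,.033)]:
    manip.line_to(b.hinge(*p),O,v=.03); rep(p)
T=toolT(); p,d=manip.get_image('wrist'); cv2.imwrite('pics/w2.png',cv2.resize(p[80:280,180:380,::-1],(700,700),interpolation=cv2.INTER_CUBIC)[:600])
E
```

```text
under 8.1 TCP hinge mm [-69.4   0.  -10.8] F box [ 0.07 -0.1  -1.32]
(-0.0676, -0.001) 8.58 TCP hinge mm [-67.6  -0.   -0.7] F box [-0.76 -0.11 -0.37]
(-0.0655, 0.008) 9.04 TCP hinge mm [-65.5   0.    8.2] F box [-0.89  0.03 -0.52]
(-0.062, 0.0165) 9.5 TCP hinge mm [-61.9  -0.   16.8] F box [-0.53  0.26 -1.04]
(-0.0575, 0.025) 9.97 TCP hinge mm [-57.4   0.   25.3] F box [-0.89 -0.21 -0.87]
(-0.052, 0.033) 10.44 TCP hinge mm [-51.9  -0.   33.3] F box [-0.16  0.34 -0.51]
```

View pics/w2.png

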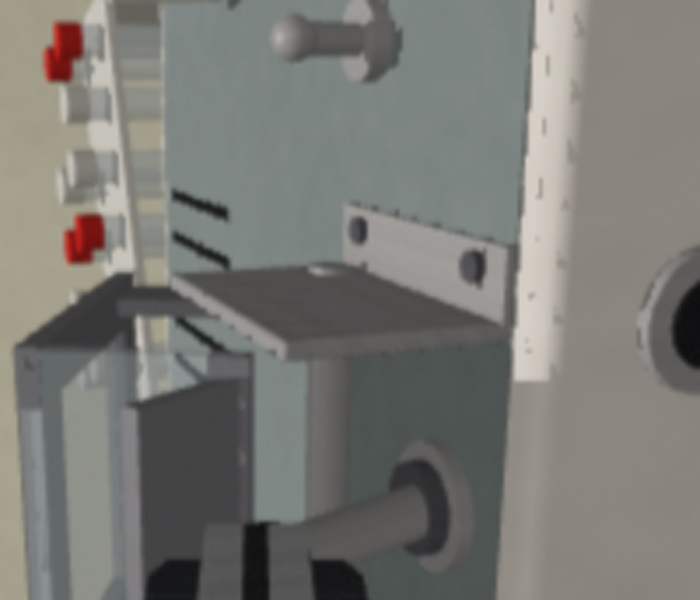

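The guard is lifted: its lip plate rests on the upper finger's back at crop (190,450). The fingers face the toggle's end at (250,540), with the stem visible behind at (370,520). Now I push.

```bash
python3 - <<'E'
from h import *
import cv2
for x in (-.048,-.044,-.040,-.037,-.034,-.031,-.028):
    manip.line_to(b.hinge(x,.034),O,v=.02); rep(x)
p,d=manip.get_image('wrist'); cv2.imwrite('pics/w3.png',cv2.resize(p[80:280,180:380,::-1],(700,700),interpolation=cv2.INTER_CUBIC)[:600])
E
```

```text
-0.048 10.85 TCP hinge mm [-47.9   0.   34. ] F box [-0.66  0.46 -0.06]
-0.044 11.2 TCP hinge mm [-43.9   0.   34.7] F box [-6.14 -0.52  4.39]
-0.04 11.55 TCP hinge mm [-39.8   0.   34.5] F box [-3.3  -0.06  3.48]
-0.037 11.85 TCP hinge mm [-36.9   0.   33.8] F box [-2.41 -0.44  0.78]
-0.034 12.15 TCP hinge mm [-33.9  -0.   33.8] F box [-0.8  -0.16 -0.62]
-0.031 12.45 TCP hinge mm [-30.9  -0.   34. ] F box [-2.    0.19 -0.23]
-0.028 12.75 TCP hinge mm [-27.9  -0.   33.9] F box [ 0.07  0.46 -0.57]
```

View pics/w3.png

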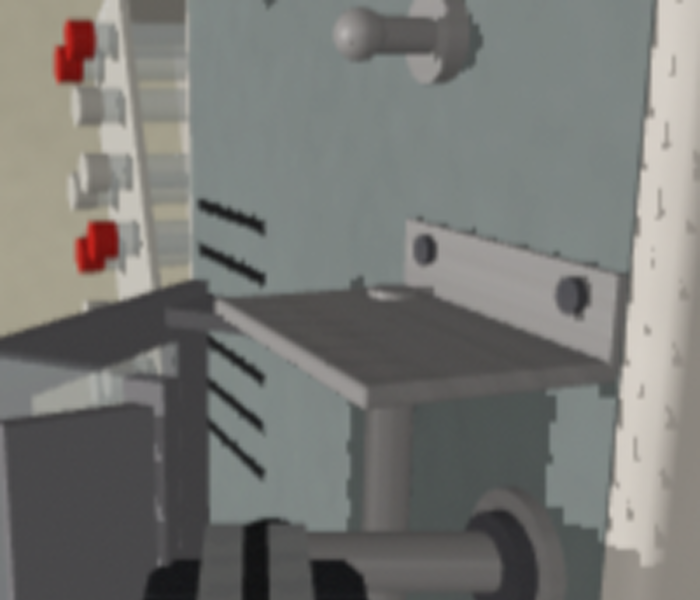

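The force peaked at about 7 N and then fell to zero, so the toggle snapped over. The stem now points away at crop (400,560) and the small toggle is undisturbed. Withdrawing straight back.

```bash
python3 - <<'E'
from h import *
import cv2
manip.line_to(b.hinge(-.060,.033),O,v=.05); rep('out1')
manip.line_to(b.hinge(-.100,.033),O,v=.06); rep('out2')
manip.line_to(b.hinge(-.105,.10),O,v=.1); manip.wait(.4); rep('up')
p,d=manip.get_image('wrist'); cv2.imwrite('pics/w4.png',cv2.resize(p[:,100:500,::-1],(600,576),interpolation=cv2.INTER_CUBIC))
p,d=manip.get_image('scene'); cv2.imwrite('pics/s4.png',cv2.resize(p[150:290,80:330,::-1],(800,448),interpolation=cv2.INTER_CUBIC))
E
```

```text
out1 13.59 TCP hinge mm [-59.9  -0.   33.1] F box [-1.64 -0.67  0.83]
out2 14.41 TCP hinge mm [-99.6  -0.   33.1] F box [0.12 0.41 0.35]
up 15.63 TCP hinge mm [-105.    -0.    99.7] F box [-0.86 -0.76 -0.19]
```

View pics/w4.png

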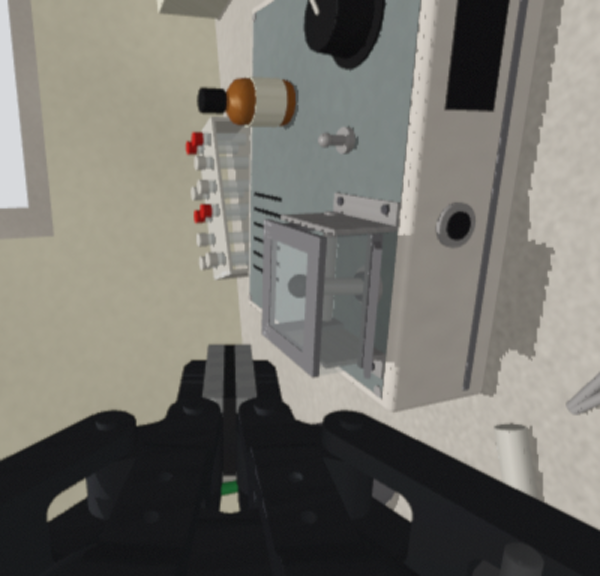

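View pics/s4.png

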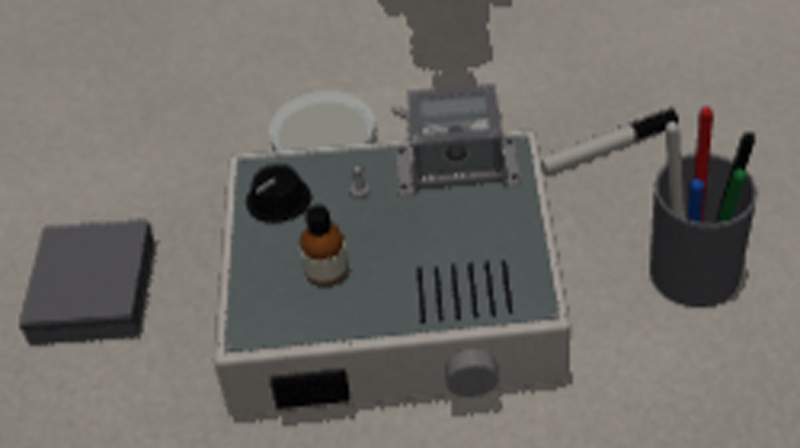

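In the wrist view the guard is shut at (320,290), and the toggle's black end now sits farther back, at (298,286). The small toggle at (335,140), the dial and the bottle are unchanged. The scene view agrees, and the gripper is clear.

```bash
python3 -c "
from workcell import manip
manip.hand_in(); print(manip.get_obs()['t'])"
```

```text
the job is handed in; nothing more can be done
the job is handed in; nothing more can be done
```

The lamp toggle is over to the far (on) side, the guard has dropped shut, and the job is handed in; the last clock reading before hand-in was 15.6 s.

- **What I did:** With the gripper closed, I lifted the guard by its lip with the back of the upper finger. I then pushed the toggle back with the fingertips until it snapped across, and drew the fingers straight out.
- **Force:** The push read about 7 N at its peak, then fell to about zero as the toggle went over. Every other reading I took was about 2 N or less.
- **Last checks:** The final wrist and scene pictures show the guard shut and the toggle's end leaning to the back. The small toggle, dial, bottle and the other items visible in them look unmoved, and the gripper is clear of everything. I judged this by eye and did not measure the box again afterwards. The tweezers are only partly in the final pictures.
- **Disagreement:** My first estimate of the box's pose from the top camera was off by about 4 mm and 0.02 rad. I corrected it from the wrist camera's depth before touching anything. No check failed.

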